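# Open the parts carousel at the ring-core compartment

### The job

The round parts carousel on the inspection bench is about to be refilled with ring cores. Turn its dial cover by the bar grip until the slot in the cover is centred on the compartment marked by the ring-shaped sample part on the rim, then let go.

Things in the scene. Friction and masses are not known exactly. Their poses are not given: they have to be found in the camera images.
- dial_cover: dark grey disc, 144 mm across, 5 mm thick, on top of a white drum (204 mm across, 45 mm high, fixed to the bench). Origin on their upright axis, at the disc's underside, 45 mm above the bench; z up, x level along the slot's middle. Turns either way with light friction (0.06 N m), stays where left; stops at 89 degrees either side of a blank compartment, where it is parked within 9 degrees
- grip (a point): where to pinch the black upright bar on the cover: on the axis, 26 mm above the disc's top face and 12 mm below the bar's top. The bar is 40 mm long along the slot direction (20 mm either side of the axis) and 14 mm thick; it turns with the cover. Axes as the cover's
- slot (a point): middle of the cover's opening, level with its top face, 46 mm from the axis, turns with the cover. The slot is wedge-shaped, 26 degrees wide, from 26 to 67 mm from the axis. Axes as the cover's
- ring_core: dark ring lying flat, 26 mm across, 14 mm hole, 9 mm high, fixed on the drum's rim 88 mm from the axis, outward of the middle of the compartment it marks (36 degrees wide). Origin: centre of its underside. Marked compartments lie 36 and 72 degrees either side of the blank one; the other three dark samples are an upright can, a square block and a small lying rod, in any order

How it is judged:
By the outcome, as a careful person would: the job done as asked, in the order asked, and still so for the second after the job is handed in, with the robot touching nothing.
It also fails if it takes over 29 s, if anything falls off the work surface, if the arm or the gripper's body presses on something with over 40 N, if the wrist force passes 120 N, or if a joint passes its speed limit or range.

### The arm

A 7-joint arm with a two-finger parallel gripper is mounted at the origin on the work surface. World frame = base frame: x ahead of the robot, y to its left, z up, the work surface at z = 0. Lengths are in m, angles in degrees, forces in N, time in s.
With the tool pointing down it reaches from about 0.425 to 0.875 m from the base axis. Payload 4.7 kg.
Tool frame: the origin (TCP) lies at the very end of the fingers, on their centre line; the grasp point (between the pads) lies 19 mm behind it; z points along the fingers, y is the direction in which the jaws open and shut (so a half turn about z gives the same grasp; the last joint's range is limited). The gripper opens to 87 mm and grips with 3 to 60 N. Pads are 19 mm wide; open, the fingers measure 117 mm over their backs; the gripper's body (75 mm by 190 mm) begins 51 mm behind the grasp point.
Start: joints at [69.849, 18.392, -4.016, 83.108, 1.295, 78.541, -3.26], TCP at [0.232, -0.607, 0.223] pointing down, gripper open.
Joint ranges: [-163.93, 163.93], [-17.29, 119.83], [-79.2, 71.16], [3.27, 140.29], [-89.18, 269.18], [5.43, 117.66], [-154.24, 154.24]. Speed limits (degrees/s): [147.25, 147.25, 180, 180, 180, 180, 180].

### API

Orientations are given as [roll, pitch, yaw] about the fixed x, y, z axes, in that order (R = Rz(yaw) Ry(pitch) Rx(roll)).
In Python, from cell import env gives the robot as it stands.
- The arm moves only by the tool servo_tool, never from a script. Its argument "increments" is a list that holds one entry, the list of rows, each a list of 7 numbers: the shift along the tool's x, y, z in m, then the turn, a rotation vector about the tool's x, y, z in degrees, then the opening, from -1 (shut) to 1 (fully open). In form: [[[dx, dy, dz, rx, ry, rz, fingers], ...]]. A call has 1 to 20 rows; each row is the pose to reach, as a shift and turn from the pose commanded when the call began, along the tool's axes at that moment; what a row does not reach only later rows make up. A row lasts 1/10 s, in which the tool goes at most 50 mm and 8.59 degrees, less where a joint would pass 70% of its speed; a pose out of reach is approached as far as the arm can. A call with a gripper value outside its range is refused whole. The fingers move at their own pace and stop on an object; "squeeze" is the grip in N (left out, the last holds). Time passes only in rows, so rows that repeat a pose let the fingers close. It gives the time, the measured TCP pose, the force and the opening at its end, in the units of the state.
- env.get_obs(): the state, without advancing time (a new reading comes with each control period).
- env.read_camera(name): name is "scene" or "top" or "wrist"; returns a dict with "frame" (400x640x3 uint8, blue, green, red), "intrinsics" (3x3 intrinsics, pixels), "D" ([k1, k2, p1, p2, k3] as OpenCV has them; the pictures are not rectified), "rvec" (rotation vector, rad) and "tvec" (3), from world to camera coordinates, as OpenCV has them. Camera axes: x right, y down, z forward; pixel columns grow to the right and rows downward; lengths in m; the calibration is good to about 2 mm. A picture is of the moment at which its call begins. There is no depth.
- env.sign_off(): hands the job in, once; it reports no verdict.
The state is a dict: "time_s": time; "qpos": joint angles; "joint_velocities": joint speeds; "effort": joint torques, N m; "tool_pos": TCP position; "tool_rot": TCP orientation; "force": force on the tool from outside, world axes, zero at the start; "wrist_torque": the same for the moment, N m; "grip_width": finger opening in m.
Only numpy, scipy, OpenCV 4.12 (cv2) and the standard library are available. Lean on these libraries where they do the work, as an engineer would, in place of code of your own. Each camera call takes 0.05 s, during which the arm holds its last target.

## Working session

There is one attempt and no reset: what is moved stays moved. The work goes in short steps, Python scripts to look and compute and a tool call to move; the robot and the scene stay as the last step left them, time stands still between calls to the robot, and variables do not carry over. Pictures are saved under pics/ and viewed, and the job is handed in when it is done.

Besides the shell and the picture viewer there is one more tool, called after ">>>" as a command line: name --argument value ..., lists and objects as JSON in quotes. servo_tool: Moves the arm, as the interface text tells. Its arguments: {"type":"object","properties":{"increments":{"type":"array","items":{"type":"array","items":{"type":"array","items":{"type":"number"}}}},"squeeze":{"type":"number"}},"required":["increments"]}

```bash
mkdir -p pics; ls; python3 - <<'E'
from cell import env
import cv2,pickle
d={}
for n in ("scene","top","wrist"):
    r=env.read_camera(n); d[n]=r; cv2.imwrite(f"pics/{n}0.png",r["frame"])
    print(n,r["intrinsics"],r["D"],r["rvec"],r["tvec"])
pickle.dump(d,open("cams0.pkl","wb"))
print(env.get_obs())
E
```

```text
pics
scene [[440.23148916   0.         313.10600615]
 [  0.         440.23148916 199.11719304]
 [  0.           0.           1.        ]] [-0.05227202  0.          0.          0.          0.        ] [ 1.92902548  1.57262274 -0.63860157] [-0.14235136 -0.34435947  1.08580246]
top [[436.43241159   0.         315.01763078]
 [  0.         436.43241159 203.02178324]
 [  0.           0.           1.        ]] [-0.00582895  0.          0.          0.          0.        ] [ 2.17502627e+00 -2.22873337e+00  9.54782287e-04] [0.07471293 0.56265111 0.7214959 ]
wrist [[298.47168355   0.         319.39235064]
 [  0.         298.47168355 198.36906001]
 [  0.           0.           1.        ]] [-0.01752917  0.          0.          0.          0.        ] [-2.41779071  1.66030319  0.20716571] [-0.64958859 -0.02964513  0.38863986]
{'time_s': 0.15, 'qpos': array([69.84875232, 18.43092698, -4.01472174, 83.15869728,  1.29484416,
       78.54301881, -3.25981416]), 'joint_velocities': array([-0.07888924, -0.17351827, -0.01015166, -0.1753116 ,  0.00269611,
       -0.00751689, -0.01150864]), 'effort': array([-2.17370962e-04, -4.91794932e+01, -4.04794905e-01, -3.12877285e+01,
       -6.40636822e-02,  4.04933689e-02,  1.30307108e-04]), 'tool_pos': array([ 0.23229943, -0.6066104 ,  0.22169557]), 'tool_rot': array([-1.79912565e+02,  5.26033866e-03,  2.09600283e+01]), 'force': array([ 0.47354842, -0.39253388, -0.69607503]), 'wrist_torque': array([ 0.03891354, -0.07760354,  0.03682658]), 'grip_width': 0.08681528020639369}
```

View pics/scene0.png

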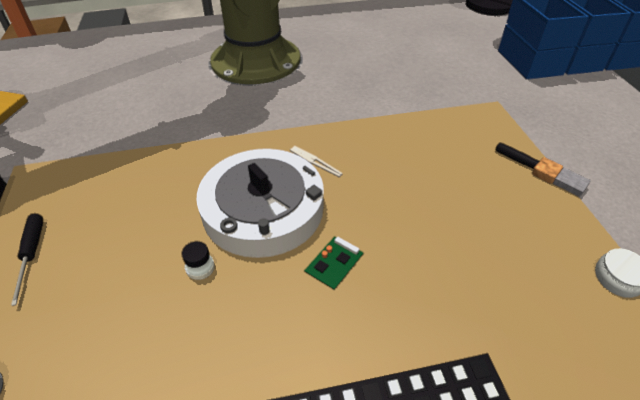

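View pics/top0.png

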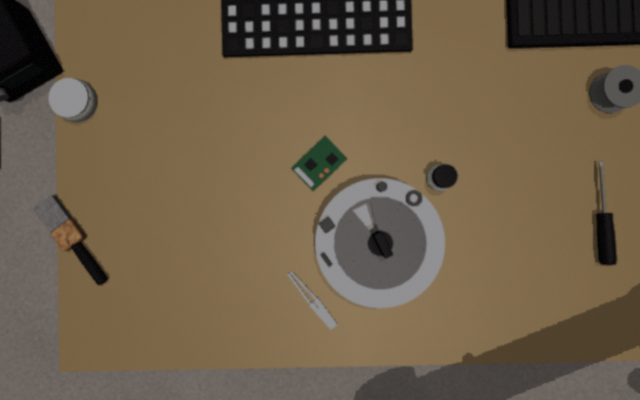

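View pics/wrist0.png

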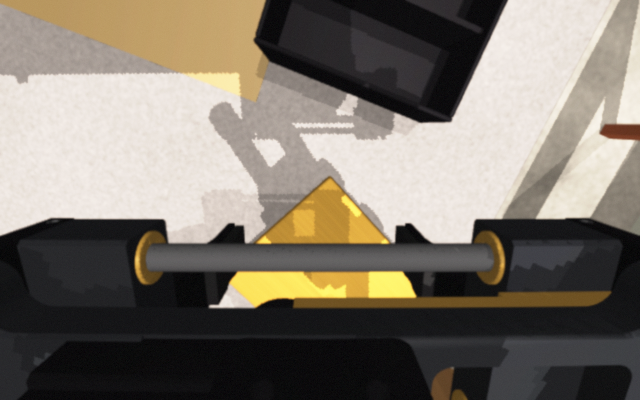

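The scene and top views agree. In the top view the drum is centred near (380,242), with the ring at (413,198), can at (381,186), block at (327,225), rod at (326,259) and slot near (365,215). Next I'll measure these precisely by projecting onto their planes.

```bash
cat > h.py <<'E'
import numpy as np,cv2
def toplane(r,uv,z):
    n=cv2.undistortPoints(np.array(uv,float).reshape(-1,1,2),r["intrinsics"],r["D"]).reshape(-1,2)
    R=cv2.Rodrigues(r["rvec"])[0]; c=-R.T@r["tvec"].ravel()
    d=np.c_[n,np.ones(len(n))]@R
    return c+d*((z-c[2])/d[:,2])[:,None]
def proj(r,P):
    return cv2.projectPoints(np.array(P,float).reshape(-1,1,3),r["rvec"],r["tvec"],r["intrinsics"],r["D"])[0].reshape(-1,2)
def rectify(r,cx,cy,z,half=.12,n=600):
    # top-down map: col -> +x... row up = +x, left=+y
    g=np.linspace(half,-half,n)
    X,Y=np.meshgrid(g,g,indexing='ij')
    P=np.c_[(cx+X).ravel(),(cy+Y).ravel(),np.full(n*n,z)]
    m=proj(r,P).astype(np.float32).reshape(n,n,2)
    return cv2.remap(r["frame"],m[...,0],m[...,1],cv2.INTER_CUBIC)
E
python3 - <<'E'
import pickle
from h import *
d=pickle.load(open("cams0.pkl","rb"))
for n,uv in(("top",[(380,242),(413,198),(381,186),(327,225),(326,259),(365,215)]),("scene",[(262,189),(229,226),(264,228),(314,192),(309,171)])):
    print(n,toplane(d[n],uv,.05).round(4))
r=d["top"]
c=toplane(r,[(380,242)],.045)[0]
hsv=cv2.cvtColor(r["frame"],cv2.COLOR_BGR2HSV)
m=((hsv[...,1]<50)&(hsv[...,2]>120)).astype(np.uint8)
m[:, :300]=0;m[:,460:]=0;m[:170]=0;m[320:]=0
cs=max(cv2.findContours(m,cv2.RETR_EXTERNAL,cv2.CHAIN_APPROX_NONE)[0],key=cv2.contourArea)
P=toplane(r,cs.reshape(-1,2),.045)[:,:2]
from scipy.optimize import least_squares
for it in range(1):
    s=least_squares(lambda p:np.hypot(*(P-p[:2]).T)-p[2],[c[0],c[1],.102],loss='soft_l1',f_scale=.001)
print("drum",s.x,"rms",np.std(s.fun))
cv2.imwrite("pics/rt0.png",rectify(r,s.x[0],s.x[1],.05))
cv2.imwrite("pics/rs0.png",rectify(d["scene"],s.x[0],s.x[1],.05))
E
```

```text
top [[ 0.5001 -0.0398  0.05  ]
 [ 0.5675 -0.093   0.05  ]
 [ 0.5875 -0.0437  0.05  ]
 [ 0.5286  0.0422  0.05  ]
 [ 0.4755  0.0451  0.05  ]
 [ 0.5428 -0.0175  0.05  ]]
scene [[ 0.5014 -0.0385  0.05  ]
 [ 0.5683 -0.0959  0.05  ]
 [ 0.5829 -0.0452  0.05  ]
 [ 0.5254  0.0418  0.05  ]
 [ 0.4757  0.0434  0.05  ]]
drum [ 0.49821524 -0.03978882  0.10091331] rms 0.006912491879438362
```

```bash
sleep 1
```

```text
(no output)
```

View pics/rt0.png

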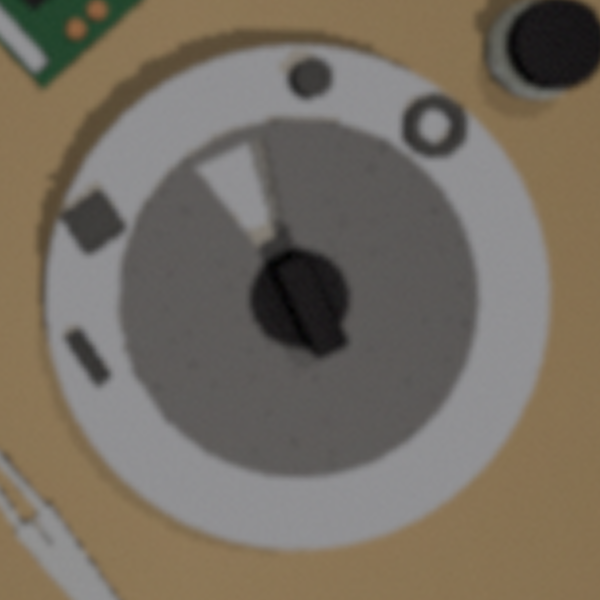

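View pics/rs0.png

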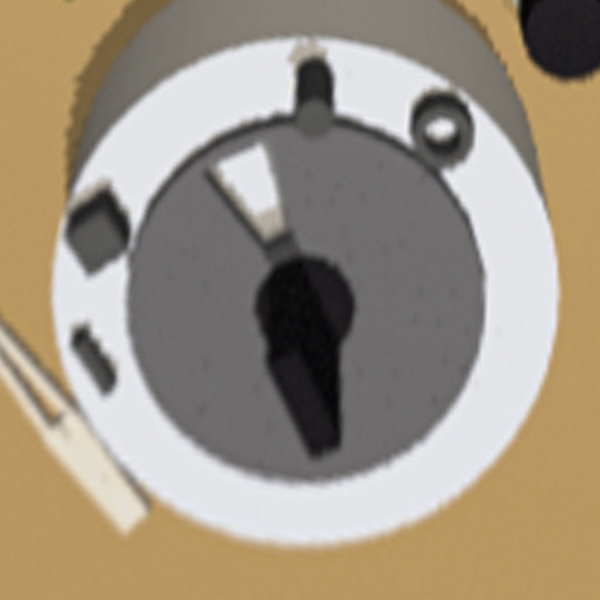

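The rectified views (0.4 mm/px, x up, y left) show the ring at (434,126), the can at (309,77), the block at (93,222), the rod at (88,356) and the slot between about (195,165) and (248,142). Next I'll refine the angles.

```bash
cat > meas.py <<'E'
from h import *
from scipy.optimize import least_squares
def discfit(r,c,z=.05,R=.072):
    P=[]
    g=cv2.cvtColor(r["frame"],cv2.COLOR_BGR2GRAY)
    rr=np.arange(.062,.082,.0002)
    for a in np.radians(np.arange(0,360,2)):
        X=np.c_[c[0]+rr*np.cos(a),c[1]+rr*np.sin(a),np.full(len(rr),z)]
        m=proj(r,X).astype(np.float32)
        v=cv2.remap(g,m[:,0],m[:,1],cv2.INTER_LINEAR).ravel().astype(float)
        dv=np.diff(v); dv=np.convolve(dv,np.ones(7),'same'); i=np.argmax(dv)
        P.append(X[i,:2])
    P=np.array(P)
    s=least_squares(lambda p:np.hypot(*(P-p[:2]).T)-p[2],[*c,R],loss='soft_l1',f_scale=.0005)
    return s.x,np.median(abs(s.fun))
def slotprof(r,c,z=.05):
    g=cv2.cvtColor(r["frame"],cv2.COLOR_BGR2GRAY)
    a=np.arange(-180,180,.25)
    out=[]
    for rad in (.05,.054,.058,.062):
        X=np.c_[c[0]+rad*np.cos(np.radians(a)),c[1]+rad*np.sin(np.radians(a)),np.full(len(a),z)]
        m=proj(r,X).astype(np.float32)
        out.append(cv2.remap(g,m[:,0],m[:,1],cv2.INTER_LINEAR).ravel().astype(float))
    return a,np.array(out)
E
python3 - <<'E'
import pickle
from meas import *
d=pickle.load(open("cams0.pkl","rb"))
cs={}
for n in("top","scene"):
    r=d[n]; p=np.array([.499,-.0395])
    for _ in range(3): q,e=discfit(r,p); p=q[:2]
    print(n,"disc",q,e); cs[n]=p
    a,v=slotprof(r,p)
    s=(a>0)&(a<55)
    for k in v:
        print(" ".join(f"{x:.0f}" for x in k[s][::4]))
        g=np.convolve(np.diff(k[s]),np.ones(5),'same');aa=a[s]
        print("  edges",aa[np.argmax(g)],aa[np.argmin(g)])
    # ring etc: dark blobs on rim, at z=.0495
    im=rectify(r,p[0],p[1],.0495)
    gr=cv2.cvtColor(im,cv2.COLOR_BGR2GRAY)
    yy,xx=np.mgrid[:600,:600]; rad=np.hypot(xx-299.5,yy-299.5)*.4006
    rim=gr[(rad>76)&(rad<100)]; t=np.median(rim)*.7
    m=((gr<t)&(rad>74.5)&(rad<101)).astype(np.uint8)
    N,l,st,ce=cv2.connectedComponentsWithStats(m)
    for i in range(1,N):
        if st[i,4]>200:
            x=(299.5-ce[i,1])*.4006;y=(299.5-ce[i,0])*.4006
            (ex,ey),er=cv2.minEnclosingCircle(np.argwhere(l==i)[:,::-1].astype(np.float32))
            X=(299.5-ey);Y=(299.5-ex)
            print(st[i,4],"r %.1f ang %.1f"%(np.hypot(x,y),np.degrees(np.arctan2(y,x))),"encl r %.1f ang %.1f R %.1f"%(np.hypot(X,Y)*.4,np.degrees(np.arctan2(Y,X)),er*.4))
E
```

```text
top disc [ 0.49919925 -0.03916676  0.07167366] 0.00027045883554589756
90 89 90 90 90 90 90 91 90 89 87 85 84 87 91 96 101 109 118 128 136 141 144 144 145 144 144 144 145 144 144 144 145 145 145 143 139 132 121 110 101 94 92 90 90 91 91 91 90 90 91 92 91 91 91
  edges 18.25 38.25
89 90 90 90 89 89 90 90 90 88 87 85 87 90 96 100 103 110 118 128 137 141 144 145 145 145 145 145 145 145 144 144 144 144 144 144 140 134 122 110 100 93 91 91 91 90 90 90 91 91 90 90 89 89 90
  edges 19.0 38.25
90 90 90 90 90 90 90 90 90 89 88 86 87 90 96 100 104 111 122 133 141 144 145 145 144 144 144 145 145 144 144 145 145 145 145 143 139 131 119 106 96 92 90 90 91 91 91 91 91 90 89 87 87 87 88
  edges 17.75 37.75
90 90 90 91 91 90 89 90 90 89 87 85 85 90 96 100 103 109 122 133 140 142 143 142 142 143 142 142 143 143 143 143 143 144 144 143 142 133 120 107 95 91 90 90 91 91 90 90 91 91 91 91 90 90 90
  edges 17.75 38.25
1453 r 88.0 ang -3.0 encl r 88.1 ang -3.0 R 9.0
2585 r 88.0 ang -38.5 encl r 88.1 ang -38.1 R 13.7
2548 r 87.8 ang 69.8 encl r 87.8 ang 70.1 R 13.4
1157 r 87.7 ang 105.7 encl r 88.0 ang 105.
[... 517 characters left out ...]
 109 110 110
  edges 15.0 36.0
110 111 111 111 111 111 110 110 110 111 110 112 119 131 150 181 210 228 229 229 228 228 228 228 228 228 228 229 229 229 229 229 227 219 194 160 126 94 70 71 86 101 108 110 110 110 110 110 110 110 110 110 110 110 110
  edges 14.5 34.5
109 110 111 112 112 111 110 110 110 110 110 110 116 125 139 167 198 219 221 220 215 214 218 215 213 218 218 217 221 222 222 224 218 193 171 141 112 87 71 73 90 103 109 110 110 110 110 110 110 110 110 110 109 109 109
  edges 15.25 34.75
2151 r 85.1 ang -2.4 encl r 84.2 ang -2.8 R 13.7
3644 r 87.2 ang -39.0 encl r 85.8 ang -38.7 R 16.4
4223 r 87.6 ang 72.0 encl r 87.1 ang 71.9 R 18.8
1723 r 88.4 ang 106.3 encl r 89.5 ang 106.6 R 15.0
```

```bash
cat > rel.py <<'E'
import sys
from cell import env
import numpy as np
from scipy.spatial.transform import Rotation as Ro
def rel(p,yaw,o=None):
    o=o or env.get_obs()
    R0=Ro.from_euler('xyz',o["tool_rot"],degrees=True)
    R1=Ro.from_euler('xyz',[180,0,yaw],degrees=True)
    return R0.inv().apply(np.array(p)-o["tool_pos"]).round(4),(R0.inv()*R1).as_rotvec(degrees=True).round(2)
if __name__=="__main__":
    a=list(map(float,sys.argv[1:]))
    print(rel(a[:3],a[3]))
E
python3 rel.py .499 -.0400 .20 25.3
```

```text
(array([ 0.4517, -0.4337,  0.0223]), array([-0.09,  0.  , -4.34]))
```

>>> servo_tool --increments '[[[0.02,-0.02,0,0,0,0,1],[0.05,-0.05,0,0,0,0,1],[0.08,-0.08,0.002,0,0,-0.5,1],[0.11,-0.106,0.004,0,0,-1,1],[0.14,-0.135,0.006,0,0,-1.5,1],[0.17,-0.164,0.008,0,0,-2,1],[0.2,-0.193,0.01,0,0,-2,1],[0.23,-0.222,0.012,0,0,-2.5,1],[0.26,-0.25,0.014,0,0,-3,1],[0.29,-0.28,0.016,0,0,-3,1],[0.32,-0.308,0.018,0,0,-3.5,1],[0.35,-0.337,0.02,0,0,-4,1],[0.38,-0.365,0.021,0,0,-4.3,1],[0.41,-0.394,0.022,0,0,-4.3,1],[0.435,-0.418,0.022,0,0,-4.3,1],[0.447,-0.429,0.022,-0.1,0,-4.3,1],[0.4517,-0.4337,0.022,-0.1,0,-4.3,1],[0.4517,-0.4337,0.022,-0.1,0,-4.3,1],[0.4517,-0.4337,0.022,-0.1,0,-4.3,1]]]'

```text
time_s: 2.05
tool_pos: [0.4987, -0.0419, 0.2003]
tool_rot: [179.9, 0.1, 25.2]
force: [0.1, -0.3, 0.1]
grip_width: 0.0871
```

```bash
python3 - <<'E'
from cell import env
import pickle
from meas import *
print(env.get_obs())
d={}
for n in("wrist","top"):
    r=env.read_camera(n);d[n]=r;cv2.imwrite(f"pics/{n}1.png",r["frame"])
pickle.dump(d,open("cams1.pkl","wb"))
E
```

```text
{'time_s': 2.05, 'qpos': array([ 36.58445553,   2.56432161, -35.56885583, 104.63572596,
         1.69276799,  73.2897154 , -64.28573938]), 'joint_velocities': array([ 0.59309332, -0.12965976,  0.46003271,  0.03778325, -0.03275926,
        0.05565709, -0.08912547]), 'effort': array([-6.93322364e-01, -2.79199809e+01, -1.39742654e+00, -3.07604599e+01,
       -1.32413576e-01, -7.21752131e-02, -4.61808770e-03]), 'tool_pos': array([ 0.49865169, -0.04188132,  0.20028407]), 'tool_rot': array([1.79885535e+02, 6.17711632e-02, 2.51584316e+01]), 'force': array([ 0.0751284 , -0.30949271,  0.07539461]), 'wrist_torque': array([-0.03967921, -0.01042642,  0.06140143]), 'grip_width': 0.08707530619575926}
```

View pics/wrist1.png

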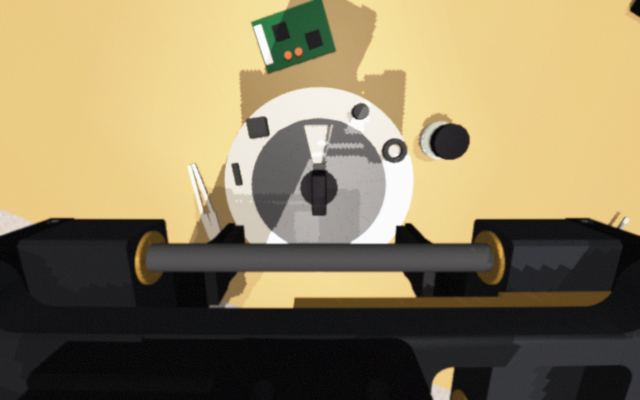

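View pics/top1.png

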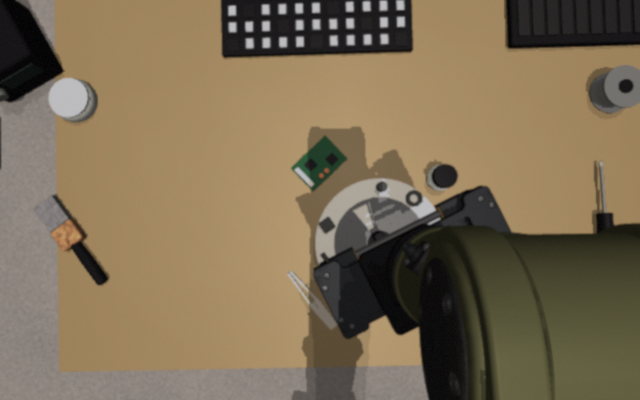

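The wrist view shows the drum around (319,185), the ring at (395,151), the slot at (316,140), and the bar upright at (319,190). I'll measure from this view too.

```bash
python3 - <<'E'
import pickle
from meas import *
r=pickle.load(open("cams1.pkl","rb"))["wrist"]
im=rectify(r,.499,-.040,.05)
cv2.imwrite("pics/rw1.png",im)
cv2.imwrite("pics/rw1bar.png",rectify(r,.499,-.040,.088,half=.05,n=500))
print((np.array(toplane(r,[(319,185),(395,151)],.05))).round(4))
E
```

```text
[[ 0.5015 -0.041   0.05  ]
 [ 0.5677 -0.097   0.05  ]]
```

View pics/rw1.png

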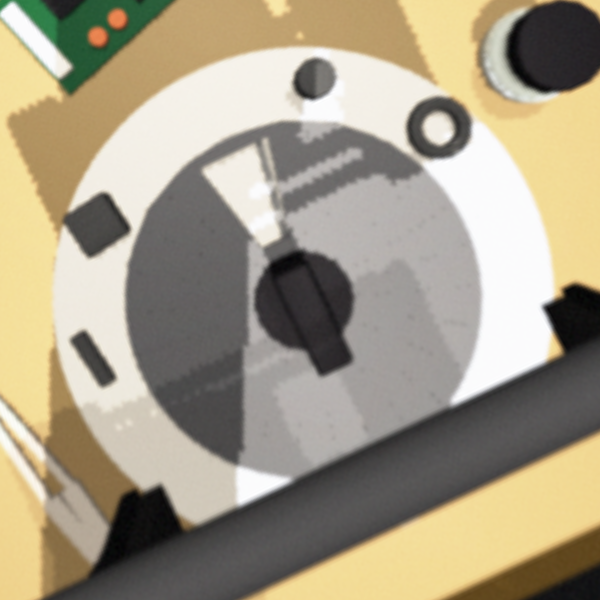

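View pics/rw1bar.png

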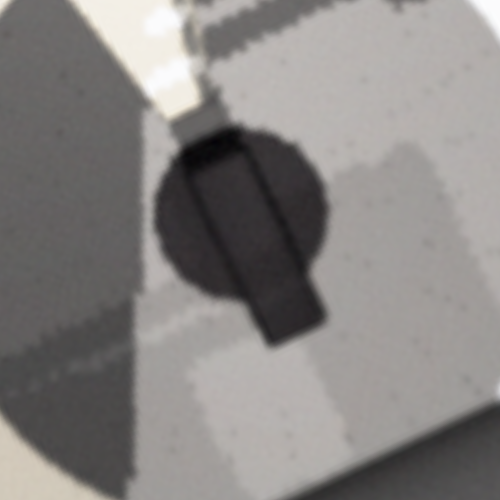

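```bash
python3 -c "
from cell import env
o=env.get_obs();print(o['time_s'],o['tool_pos'],o['tool_rot'],o['force'])"; python3 rel.py .4994 -.0417 .058 25.2
```

```text
2.15 [ 0.49869746 -0.04207213  0.20039872] [1.79878234e+02 4.28704300e-02 2.51152172e+01] [-0.7984213   0.08010825  0.26046466]
(array([ 0.0009, -0.0003,  0.1424]), array([ 0.12,  0.04, -0.08]))
```

>>> servo_tool --increments '[[[0,0,0.01,0,0,0,0.6],[0.0005,0,0.03,0,0,0,0.4],[0.0009,0,0.05,0,0,0,0.2],[0.0009,0,0.07,0,0,0,0.2],[0.0009,0,0.09,0,0,0,0.2],[0.0009,0,0.105,0,0,0,0.2],[0.0009,0,0.118,0,0,0,0.2],[0.0009,0,0.128,0,0,0,0.2],[0.0009,0,0.135,0,0,0,0.2],[0.0009,0,0.139,0,0,0,0.2],[0.0009,0,0.141,0,0,0,0.2],[0.0009,0,0.141,0,0,0,0.2]]]'

```text
time_s: 3.35
tool_pos: [0.5003, -0.0403, 0.0597]
tool_rot: [179.9, -0.0, 25.3]
force: [-1.1, -0.5, 0.0]
grip_width: 0.052
```

```bash
python3 - <<'E'
from cell import env
import cv2
o=env.get_obs();print(o['tool_pos'],o['tool_rot'],o['force'],o['qpos'],o['grip_width'])
for n in("wrist","scene"):
    cv2.imwrite(f"pics/{n}2.png",env.read_camera(n)["frame"])
E
```

```text
[ 0.50027331 -0.040291    0.05967586] [ 1.79886451e+02 -9.78994417e-03  2.52618498e+01] [-1.05672824 -0.53456896  0.00422581] [ 34.24658692  11.76543742 -35.44553772 113.41837306   8.20880132
  57.16416063 -69.83031505] 0.05199482142311258
```

View pics/wrist2.png

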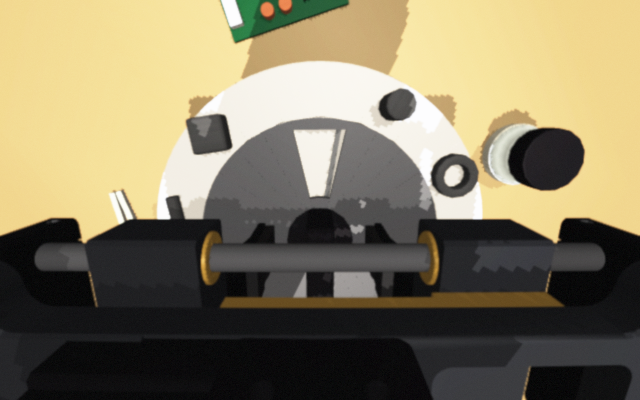

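View pics/scene2.png

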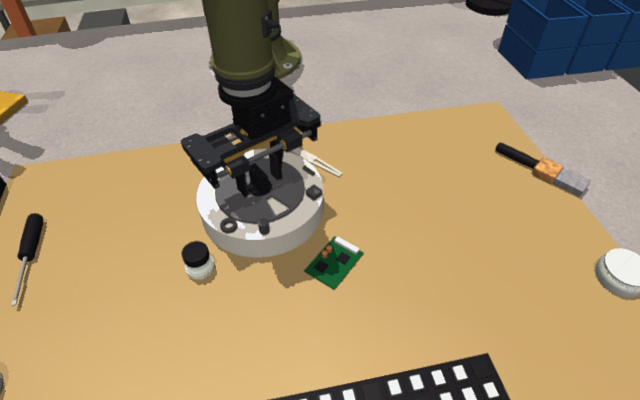

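The wrist view shows the bar (columns 300–338) midway between the fingers, with no contact force. I'll close now.

>>> servo_tool --increments '[[[0,0,0,0,0,0,-1],[0,0,0,0,0,0,-1],[0,0,0,0,0,0,-1],[0,0,0,0,0,0,-1],[0,0,0,0,0,0,-1],[0,0,0,0,0,0,-1]]]' --squeeze 20

```text
time_s: 4.05
tool_pos: [0.5002, -0.0405, 0.0595]
tool_rot: [179.9, -0.0, 25.3]
force: [-0.7, 1.3, 0.5]
grip_width: 0.0143
```

```bash
python3 - <<'E'
from cell import env
o=env.get_obs();print(o['tool_pos'],o['tool_rot'],o['force'],o['wrist_torque'],o['qpos'],o['grip_width'])
E
```

```text
[ 0.50017209 -0.04047512  0.05952757] [ 1.79875832e+02 -5.28097890e-04  2.52627386e+01] [-0.72229961  1.33658903  0.47166798] [ 0.24851448 -0.01023426  0.01822655] [ 34.25385275  11.76852351 -35.44044575 113.43451      8.22731563
  57.15015154 -69.82914017] 0.014282237282880725
```

>>> servo_tool --increments '[[[0,0,0,0,0,2,-1],[0,0,0,0,0,5,-1],[0,0,0,0,0,9,-1],[0,0,0,0,0,13,-1],[0,0,0,0,0,17,-1],[0,0,0,0,0,21,-1],[0,0,0,0,0,25,-1],[0,0,0,0,0,29,-1],[0,0,0,0,0,33,-1],[0,0,0,0,0,37,-1],[0,0,0,0,0,41,-1],[0,0,0,0,0,45,-1],[0,0,0,0,0,49,-1],[0,0,0,0,0,53,-1],[0,0,0,0,0,57,-1],[0,0,0,0,0,60,-1],[0,0,0,0,0,62,-1],[0,0,0,0,0,63.5,-1],[0,0,0,0,0,63.5,-1],[0,0,0,0,0,63.5,-1]]]'

```text
time_s: 6.05
tool_pos: [0.4999, -0.0426, 0.0595]
tool_rot: [179.8, -0.2, -38.3]
force: [-0.8, -5.5, 0.7]
grip_width: 0.0136
```

```bash
python3 - <<'E'
from meas import *
from cell import env
import pickle
o=env.get_obs();print(o['tool_pos'],o['tool_rot'],o['force'],o['wrist_torque'],o['qpos'],o['grip_width'])
d={}
for n in("wrist","scene"):
    d[n]=r=env.read_camera(n); cv2.imwrite(f"pics/{n}3.png",r["frame"])
    cv2.imwrite(f"pics/r{n}3.png",rectify(r,.499,-.0415,.05))
pickle.dump(d,open("cams3.pkl","wb"))
E
```

```text
[ 0.4998794  -0.0426428   0.05953198] [ 1.79819503e+02 -1.64209549e-01 -3.83344517e+01] [-0.80043758 -5.47717829  0.68945731] [-9.27395972e-01  1.33843391e-01  5.07477313e-04] [  27.8586485    10.82550019  -28.24617465  113.63486334    6.37842027
   56.94910152 -131.7827009 ] 0.013609594204368716
```

View pics/rwrist3.png

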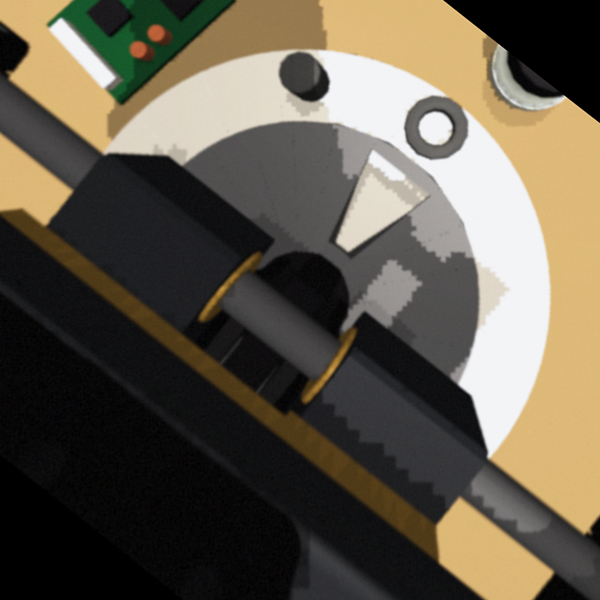

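View pics/wrist3.png

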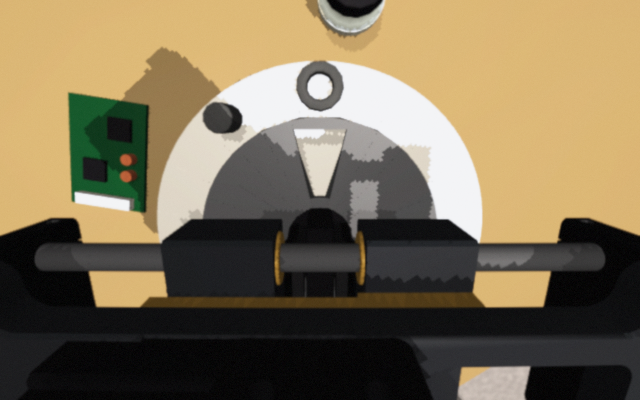

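View pics/rscene3.png

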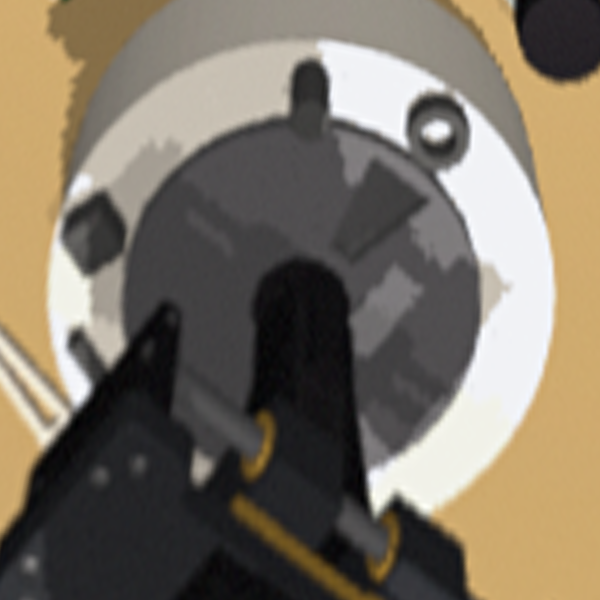

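Wrist view: slot top edge at columns 293–347 (mid 320), ring at 320, drum axis at 320. In the rectified view the slot is at −38.3° and the ring at −38.2°. The cover is aligned, so I'll release and rise.

>>> servo_tool --increments '[[[0,0,0,0,0,0,0.2],[0,0,0,0,0,0,0.2],[0,0,0,0,0,0,0.2],[0,0,0,0,0,0,0.2],[0,0,0,0,0,0,0.2],[0,0,-0.01,0,0,0,0.2],[0,0,-0.03,0,0,0,0.2],[0,0,-0.055,0,0,0,0.2],[0,0,-0.08,0,0,0,0.2],[0,0,-0.105,0,0,0,0.2],[0,0,-0.125,0,0,0,0.2],[0,0,-0.135,0,0,0,0.2],[0,0,-0.14,0,0,0,0.2],[0,0,-0.14,0,0,0,0.2],[0,0,-0.14,0,0,0,0.2]]]'

```text
time_s: 7.65
tool_pos: [0.4993, -0.04, 0.1986]
tool_rot: [179.9, -0.0, -38.2]
force: [-0.4, 0.6, -0.1]
grip_width: 0.052
```

```bash
python3 - <<'E'
from meas import *
from cell import env
o=env.get_obs();print(o['tool_pos'],o['tool_rot'],o['force'],o['grip_width'],o['time_s'])
r=env.read_camera("wrist"); cv2.imwrite("pics/wrist4.png",r["frame"])
cv2.imwrite("pics/rw4.png",rectify(r,.499,-.0415,.05))
p=np.array([.499,-.0415])
a,v=slotprof(r,p);s=(a>-70)&(a<-10)
for k in v:
    g=np.convolve(np.diff(k[s]),np.ones(5),'same');aa=a[s];print(aa[np.argmax(g)],aa[np.argmin(g)])
E
```

```text
[ 0.49934935 -0.04003548  0.19856816] [ 1.79901817e+02 -3.25500272e-03 -3.82416284e+01] [-0.35244135  0.62889761 -0.09777287] 0.0520280645401932 7.65
-51.75 -26.25
-51.5 -26.0
-51.5 -25.75
-51.25 -25.75
```

View pics/rw4.png

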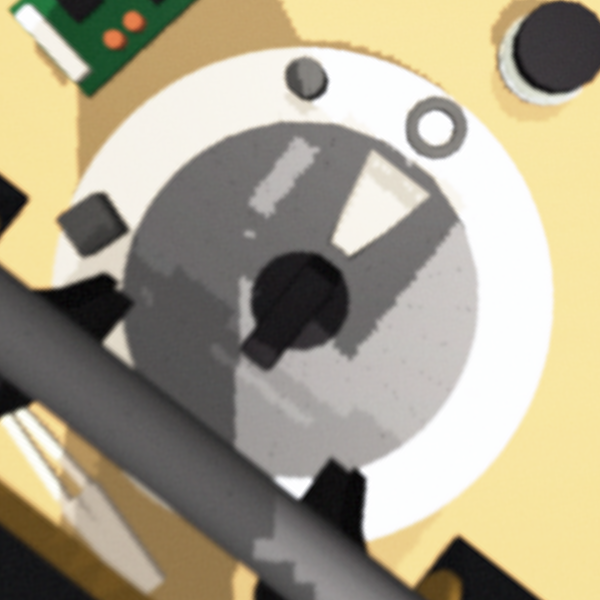

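View pics/wrist4.png

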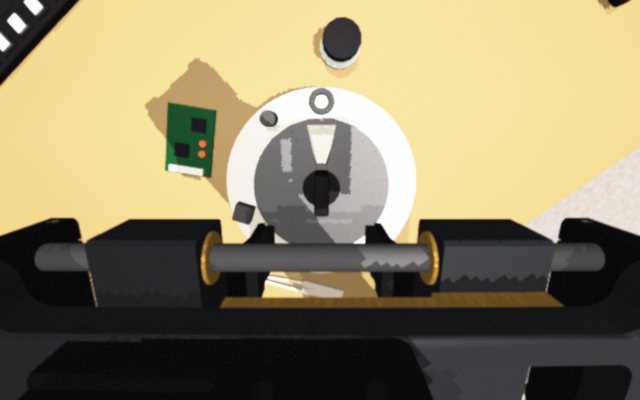

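After release, the slot middle measures about −38.7° and the ring about −38.2°. That is roughly half a degree apart, within measurement error, and nothing is touching. I'm handing it in.

```bash
python3 -c "
from cell import env
print(env.sign_off()); print(env.get_obs()['time_s'])"
```

```text
the job is handed in; nothing more can be done
None
the job is handed in; nothing more can be done
```

The cover's slot is now centred on the compartment marked by the ring core, and the job is handed in; it took about 8 s of the 29 s. I pinched the bar at 20 N, turned the cover 63.5° clockwise seen from above, let go, and raised the gripper 14 cm clear.

**Last checks (wrist camera, after release):** the slot's middle is at about −38.7° and the ring at about −38.2°, so they agree to about half a degree. The slot edges measured about 26° apart, as specified. Residual force after letting go was noise, under 1 N. While I held the bar at the end of the turn, about 5.5 N of side load showed; it was gone after release.

**Disagreement:** at the start, the top camera placed the drum axis about 3 mm off in y from where the scene and wrist cameras put it. I used the wrist and scene value.

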